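Key a bayonet probe into its spring-loaded measuring cell and hold it home

ROBOT

A 6-joint arm with a two-finger parallel gripper is mounted at the origin on a cart in front of the work surface, level with it; the furniture and walls round the work are solid. World frame = base frame: x ahead of the robot, y to its left, z up, the work surface at z = 0. Lengths are in mm, angles in rad, forces in N, time in s.
With the tool pointing down it reaches from about 350 to 875 mm from the base axis. Payload 4.2 kg.
Tool frame: the origin (TCP) lies on the mounting face of the last link; the fingertips stand 173 mm ahead of it and the grasp point (between the pads) lies 155 mm ahead of it; z points along the fingers, y is the line along which they close (so a half turn about z gives the same grasp; the last joint's range is limited). The gripper opens to 85 mm and grips with 20 to 120 N. Pads are 22 mm wide; open, the fingers measure 114 mm over their backs; the gripper's body (76 mm by 85 mm) begins 54 mm behind the grasp point. The pads swing forward as they close: fully open they stand 13 mm farther back than shut.
Start: joints at [1.377, 0.385, 0.008, 0, -1.194, -0.259], TCP at [273.395, 562.01, 404.712] pointing down, gripper open.
Joint ranges: [-3.14, 3.14], [-1.21, 2.06], [-1.07, 1.41], [-3.16, 2.05], [-2.99, -0.16], [-3.1, 3.1]. Speed limits (rad/s): [2.79, 2.79, 3.14, 3.14, 3.14, 3.14].

INTERFACE

Orientations are given as a unit quaternion [x, y, z, w].
In Python, from bench import arm gives the robot as it stands.
- The arm moves only by the tool carry_out, never from a script. Its argument "rows" is a list of rows, each a list of 7 numbers: the shift along the tool's x, y, z as a fraction of full scale, then the turn, a rotation vector about the tool's x, y, z as a fraction of full scale, then the opening, from -1 (shut) to 1 (fully open). A call has 1 to 12 rows; each row is the pose to reach, as a shift and turn from the pose commanded when the call began, along the tool's axes at that moment, turning the shorter way round; what a row does not reach only later rows make up. Full scale, the value 1, is 20 cm for a shift and pi rad for a turn. A row lasts 1/8 s, in which the tool goes at most 62.5 mm and 10.7 degrees, less where a joint would pass 70% of its speed; a pose out of reach is approached as far as the arm can. A call with a number of a shift or a turn outside -1 to 1 is refused whole. A call with a gripper value outside its range is refused whole. The fingers move at their own pace and stop on an object; the grip force is fixed at half the most. Time passes only in rows, so rows that repeat a pose let the fingers close. It gives the time, the measured TCP pose, the force, the opening and the grip force at its end, in the units of the state.
- arm.read_state(): the state, without advancing time (a new reading comes with each control period).
- arm.get_image(name): name is "scene" or "top" or "wrist"; returns (picture, depth): 384x512x3 uint8, red, green, blue; 384x512 float32, mm along the optical axis (not along the pixel's ray), 0 where there is no reading.
- arm.calibration(name): a dict with "mtx" (3x3 intrinsics, pixels), "cam_to_world" (4x4, takes a point from camera to world coordinates). Camera axes: x right, y up, looking along -z (the intrinsics and any distortion apply to the point x, -y, -z); pixel columns grow to the right and rows downward; lengths in mm; the calibration is good to about 2 mm. A picture is of the moment at which its call begins: read the wrist's pose just before it. calibration takes no time and is no camera call; for the wrist camera it gives the pose at the moment of the call.
- arm.job_done(): hands the job in; it is judged then, once.
The state is a dict: "clock": time; "joints": joint angles; "joint_vel": joint speeds; "joint_efforts": joint torques, N m; "position": TCP position; "ee_rot": TCP orientation; "contact_force": force on the tool from outside, world axes, zero at the start; "wrist_torque": the same for the moment, N m; "gripper_width": finger opening in mm; "grasp_force": force on a finger pad.
Only numpy, scipy, OpenCV 4.12 (cv2) and the standard library are available. Lean on these libraries where they do the work, as an engineer would, in place of code of your own. Each camera call takes 0.05 s, during which the arm holds its last target. There are 200 camera calls.

TASK

Take the cordless probe by its knurled orange collar out of the parking stand and stand it upright in the bore of the white measuring cell. Turn the collar until one of its hidden keyways drops over the cell's pin, push it fully home onto the shoulder against the spring, and finish while still gripping the collar and holding it pushed home: do not let go. Leave the other things on the bench where they are.

Things in the scene. Friction and masses are not known exactly. Their poses are not given: they have to be found in the camera images.
- probe: Loose cordless probe, about 0.2 kg, starting upright in the parking stand. Origin on its long axis at the lower rim of the black skirt; z up along the axis. Skirt 42.4 mm diameter, 18 mm tall, open below. Hidden inside it (inner radius 14.7 mm): four equal keyways a quarter turn apart, about 8 mm wide, 18 mm deep. Their direction is not marked and not given: find it by feel.
- probe_collar (a point): Middle of the orange knurled collar (dark grooves), the place to grip, 36 mm above the probe's origin, on the axis. Collar 42 mm diameter, from 18 to 52 mm above the origin, rigid with the probe: turning it turns the whole probe. Above it a black cap, 32 mm diameter, up to 60 mm above the origin.
- probe_tip (a point): Lower end of the steel shaft, 75 mm below the probe's origin. The shaft is 15 mm in diameter, its last 9 mm tapered to a 5 mm tip.
- stand: Parking stand, fixed: aluminium frame 70 x 130 mm with a blue top plate whose upper face is 100 mm above the bench, with two 20 mm holes 56 mm apart along its y axis. Origin at the centre of its underside, z up.
- stand_hole (a point): Centre of the mouth of the occupied hole, on the upper face of the stand's plate. The probe hangs here with its skirt's rim on the plate, its shaft reaching 75 mm down, so it must rise straight by 80 mm to come free.
- cell: Measuring cell, fixed: white foot 110 x 90 x 16 mm, grey column 48 mm in diameter up to 95 mm above the bench, then a steel neck 26 mm in diameter up to 111 mm. Origin at the centre of the foot's underside, z up along the bore. One steel pin, 4 mm thick, sticks out sideways from the neck to 18.5 mm from the axis, its top 107 mm above the bench.
- cell_mouth (a point): Mouth of the bore (18 mm diameter) at the top of the neck, 111 mm above the bench. A probe lowered in with no keyway over the pin stands on the pin, its origin 12 mm above the shoulder. Turning at most a quarter turn, either way, brings a keyway over the pin; it can go down within about 8 degrees either side of the keyway's middle.
- cell_shoulder (a point): Point on the bore's axis at the height of the grey shoulder round the neck, 95 mm above the bench. Fully home: the probe's origin is here, skirt rim on the shoulder. A spring plunger in the bore lifts the shaft: from 7 mm above home it pushes up with 6.5 N, growing to 10 N at home, so the probe springs back up 7 mm when not held down.
- petri_dish: Bystander, loose: petri dish. Origin at the centre of its underside. Leave it.
- marker: Bystander, loose: marker pen. Origin at the centre of its underside. Leave it.
- timer: Bystander, loose: timer. Origin at the centre of its underside. Leave it.
- media_bottle: Bystander, loose: red-capped bottle. Origin at the centre of its underside. Leave it.
- beaker: Bystander, loose: beaker. Origin at the centre of its underside. Leave it.
- tip_box: Bystander, loose: pipette tip box. Origin at the centre of its underside. Leave it.

How it is judged (in metres and radians):
On the way, in this order (a step that is already met when the one before it is completed fails the run):
1. the probe is drawn clear of the parking stand, upright (height (world z) of probe_tip above 0.1 m and angle between probe's own z axis and vertical below 0.2 rad), for 0.1 s.
2. the probe stands upright in the bore of the cell, its skirt near the pin (horizontal distance between probe and cell_shoulder below 0.004 m and angle between probe's own z axis and vertical below 0.08 rad and z of probe in the frame of cell_shoulder below 0.03 m), for 0.05 s.
3. a keyway has dropped over the pin (horizontal distance between probe and cell_shoulder below 0.004 m and angle between probe's own z axis and vertical below 0.08 rad and z of probe in the frame of cell_shoulder below 0.0085 m), for 0.1 s.
At the end, for the whole second after the job is handed in: The probe is keyed over the pin and pushed home: its origin is less than 3 mm above the cell's shoulder, within 4 mm of the bore's axis, tilted under 0.08 rad and still (under 0.02 m/s), with the fingers still on it (over 2 N), through the last second (horizontal distance between probe and cell_shoulder below 0.004 m and angle between probe's own z axis and vertical below 0.08 rad and z of probe in the frame of cell_shoulder below 0.003 m and contact force between the fingers and probe above 2 N and linear speed of probe below 0.02 m/s); the arm keeps its last pose, push and grip.
It fails at once if one of the other loose things (dish, marker, timer, bottle, beaker, tip box) is moved by more than 30 mm (distance of any of petri_dish, marker, timer, media_bottle, beaker, tip_box from where it was at the start of the episode above 0.03 m).
It also fails if it takes over 48 s, if anything falls off the work surface, if the arm or the gripper's body presses on something with over 40 N, if the wrist force passes 120 N, or if a joint passes its speed limit or range.

## Working session

There is one attempt and no reset: what is moved stays moved. The work goes in short steps, Python scripts to look and compute and a tool call to move; the robot and the scene stay as the last step left them, time stands still between calls to the robot, and variables do not carry over. Pictures are saved under pics/ and viewed, at most 10 in all, crops included, and the job is handed in when it is done.

Besides the shell and the picture viewer there is one more tool, called after "Request:" as a command line: name --pt "numbers of a row" for each row, then --argument value for the rest. carry_out: Moves the arm, as the interface text tells. Its arguments: {"type":"object","properties":{"rows":{"type":"array"}},"required":["rows"]}

```bash
mkdir -p pics; ls
python3 - <<'E'
from bench import arm
import cv2,numpy as np
s=arm.read_state();print({k:np.round(v,4).tolist() for k,v in s.items()})
for n in("scene","top"):
    p,d=arm.get_image(n);cv2.imwrite(f"pics/{n}0.png",p[:,:,::-1]);np.save(f"{n}0.npy",d)
    c=arm.calibration(n);print(n,c["mtx"].round(1).tolist(),c["cam_to_world"].round(3).tolist(),[k for k in c])
E
```

```text
pics
{'clock': 0.0, 'joints': [1.3766, 0.3856, 0.0066, -0.0005, -1.194, -0.2586], 'joint_vel': [-0.0012, 0.0031, 0.001, 0.0011, -0.0019, -0.0], 'joint_efforts': [-0.0001, -39.2286, 18.8397, 4.1863, -0.0046, 0.0], 'position': [273.308, 561.8419, 403.6223], 'ee_rot': [0.9745, -0.2246, -0.0002, 0.0011], 'contact_force': [-0.002, 0.0839, -1.3997], 'wrist_torque': [0.0096, 0.0293, -0.0103], 'grasp_force': 0.0, 'gripper_width': 85.4378}
scene [[437.4, 0.0, 248.4], [0.0, 437.4, 195.0], [0.0, 0.0, 1.0]] [[0.507, 0.625, -0.593, -181.973], [-0.862, 0.38, -0.336, -541.217], [0.015, 0.682, 0.732, 1031.714], [0.0, 0.0, 0.0, 1.0]] ['mtx', 'cam_to_world']
top [[380.6, 0.0, 255.1], [0.0, 380.6, 192.5], [0.0, 0.0, 1.0]] [[-0.025, 0.994, -0.105, 476.064], [-1.0, -0.026, -0.003, -106.012], [-0.006, 0.105, 0.994, 1084.52], [0.0, 0.0, 0.0, 1.0]] ['mtx', 'cam_to_world']
```

View pics/top0.png

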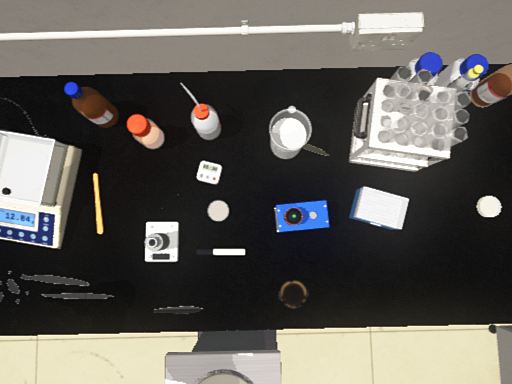

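View pics/scene0.png

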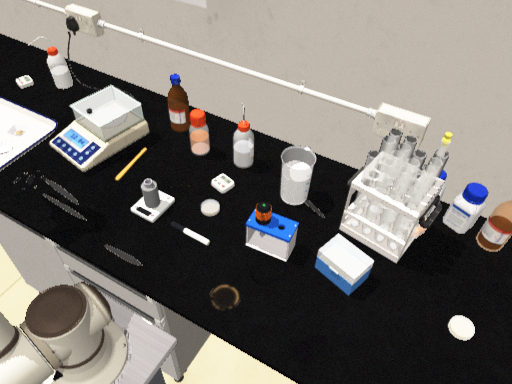

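The top view shows the probe and stand at about (293,216), with the cell's neck at about (155,241). The dish (218,210), marker (221,252) and timer (208,172) lie between them, the beaker is at (290,132) and the tip box at (380,208). I'll get rough positions from depth next.

```bash
cat > h.py <<'E'
import numpy as np,cv2
from bench import arm
def cloud(d,c):
    K=c["mtx"];v,u=np.mgrid[:d.shape[0],:d.shape[1]]
    P=np.stack([(u-K[0,2])*d/K[0,0],-(v-K[1,2])*d/K[1,1],-d],-1)
    T=c["cam_to_world"];return P@T[:3,:3].T+T[:3,3]
def ray(c,uv,z):
    "pixel to world at height z"
    K=c["mtx"];r=c["cam_to_world"][:3,:3]@np.array([(uv[0]-K[0,2])/K[0,0],-(uv[1]-K[1,2])/K[1,1],-1]);o=c["cam_to_world"][:3,3]
    return (o+r*(z-o[2])/r[2])[:2]
def pix(c,p):
    q=np.linalg.inv(c["cam_to_world"])@np.append(p,1);K=c["mtx"]
    return K[0,0]*q[0]/-q[2]+K[0,2],-K[1,1]*q[1]/-q[2]+K[1,2]
E
python3 - <<'E'
from h import *
for n,(b1,b2) in {"top":((268,335,195,238),(140,185,215,268)),"scene":((240,302,195,262),(128,180,170,225))}.items():
    d=np.load(n+"0.npy");p=cv2.imread(f"pics/{n}0.png");c=arm.calibration(n);W=cloud(d,c)
    for nm,b in(("probe",b1),("cell",b2)):
        w=W[b[2]:b[3],b[0]:b[1]];q=p[b[2]:b[3],b[0]:b[1]].astype(int);w=w[d[b[2]:b[3],b[0]:b[1]]>0]
        for lo,hi in((152,175),(120,150),(92,108),(108,120),(60,90),(12,24)):
            m=w[(w[:,2]>lo)&(w[:,2]<hi)]
            if len(m)>3:print(n,nm,lo,hi,len(m),m.min(0).round(),m.max(0).round(),np.median(m,0).round(1))
    if n=="top":
        m=((p[:,:,0].astype(int)-p[:,:,2]>90)&(np.abs(W[:,:,2]-100)<12)).astype(np.uint8);m[:195]=0;m[238:]=0;m[:,:268]=0;m[:,335:]=0
        pts=np.array([ray(c,(x,y),100) for y,x in np.argwhere(m)],np.float32);r=cv2.minAreaRect(pts);print(r)
for n,b in(("top",(135,195,340,275)),):
    p=cv2.imread(f"pics/{n}0.png")
    a=cv2.resize(p[195:240,265:335],None,fx=8,fy=8,interpolation=2);e=cv2.resize(p[218:268,140:185],None,fx=7.2,fy=7.2,interpolation=2)
    cv2.imwrite("pics/crop.png",np.hstack([a[:360,:470],e[:360,:324]]))
E
```

```text
top probe 152 175 150 [ 495. -214.  152.] [ 534. -177.  163.] [ 514.6 -194.2  158.3]
top probe 120 150 50 [ 495. -217.  121.] [ 534. -175.  150.] [ 507.  -184.7  148. ]
top probe 92 108 1070 [ 479. -291.   93.] [ 556. -158.  107.] [ 517.1 -233.7   99.5]
top probe 60 90 15 [ 485. -260.   60.] [ 540. -157.   90.] [ 513.  -159.4   74.9]
top probe 12 24 4 [ 488. -161.   13.] [ 541. -158.   22.] [ 514.3 -159.3   18.3]
top cell 92 108 186 [436. 138.  92.] [482. 185. 108.] [458.7 158.8  95.2]
top cell 108 120 39 [447. 149. 108.] [472. 173. 114.] [459.1 162.  110.4]
top cell 60 90 65 [437. 138.  60.] [482. 172.  90.] [460.3 145.3  76.5]
top cell 12 24 849 [404. 115.  12.] [514. 206.  23.] [461.7 150.1  15.6]
((517.014404296875, -223.86801147460938), (69.85668182373047, 130.37710571289062), 4.070263385772705)
scene probe 152 175 101 [ 492. -212.  152.] [ 528. -177.  163.] [ 510.6 -195.6  157. ]
scene probe 120 150 130 [ 492. -216.  120.] [ 529. -173.  150.] [ 497.7 -202.6  138.4]
scene probe 92 108 778 [ 475. -289.   92.] [ 556. -156.  108.] [ 506.2 -235.5   98.8]
scene probe 108 120 44 [ 491. -216.  108.] [ 518. -180.  120.] [ 497.8 -203.7  113.7]
scene probe 60 90 79 [ 478. -290.   61.] [ 549. -160.   90.] [ 493.5 -284.9   77. ]
scene probe 12 24 94 [ 481. -289.   12.] [ 708. -159.   24.] [ 683.5 -202.5   18.4]
scene cell 92 108 113 [433. 139.  92.] [479. 188. 108.] [451.9 158.9  95.4]
scene cell 108 120 26 [444. 151. 109.] [468. 175. 113.] [455.4 161.3 109.5]
scene cell 60 90 117 [433. 138.  60.] [483. 185.  90.] [443.4 146.8  76.9]
scene cell 12 24 504 [400.  45.  12.] [512. 210.  24.] [436.  145.6  15.3]
```

View pics/crop.png

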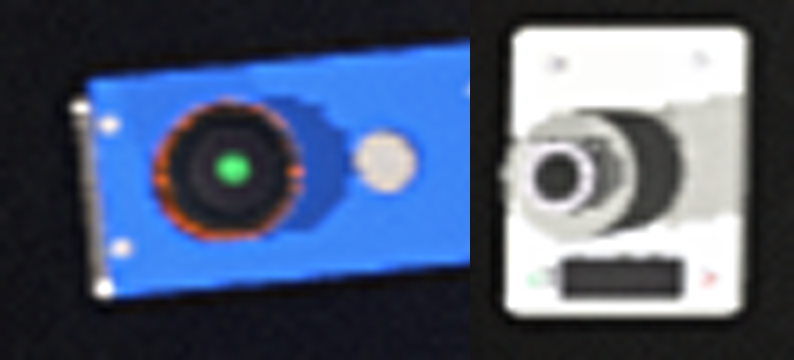

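Rough positions: probe axis near (513,-195), neck near (457,162). I'll travel high towards the stand and refine with the wrist camera.

Request:
carry_out --pt "0.3 0.3 0 0 0 0 1" --pt "0.6 0.6 0 0 0 0 1" --pt "0.9 0.95 0 0 0 0 1" --pt "0.9 0.95 0 0 0 0 1" --pt "0.9 0.95 0 0 0 0 1" --pt "0.9 0.95 0 0 0 0 1"

```text
clock: 0.85
position: [352.3, 311.9, 404.8]
ee_rot: [0.974, -0.225, 0.0, -0.0]
contact_force: [0.1, 0.4, -0.5]
gripper_width: 85.6
grasp_force: 0.0
```

Request:
carry_out --pt "0.3 0.3 0 0 0 0 1" --pt "0.6 0.6 0 0 0 0 1" --pt "0.9 0.95 0 0 0 0 1" --pt "0.9 0.95 0 0 0 0 1" --pt "0.9 0.95 0 0 0 0 1" --pt "0.9 0.95 0 0 0 0 1"

```text
clock: 1.6
position: [431.5, 63.4, 404.5]
ee_rot: [0.974, -0.225, -0.0, 0.0]
contact_force: [-0.3, -0.1, -1.0]
gripper_width: 85.5
grasp_force: 0.0
```

Run:
```python
from h import *
s=arm.read_state();print({k:np.round(s[k],3).tolist() for k in("clock","joints","position","ee_rot","contact_force")})
p,d=arm.get_image("wrist");c=arm.calibration("wrist");cv2.imwrite("pics/w1.png",p[:,:,::-1]);np.save("w1.npy",d)
print(c["mtx"],c["cam_to_world"].round(3),pix(c,(457,162,111)),pix(c,(513,-195,160)))
```

```text
{'clock': 1.6, 'joints': [0.521, 0.057, -0.426, -0.0, -1.088, 0.597], 'position': [431.528, 63.381, 404.48], 'ee_rot': [0.974, -0.225, -0.0, 0.0], 'contact_force': [-0.332, -0.125, -0.958]}
[[292.08403403   0.         253.69512976]
 [  0.         292.08403403 190.10911431]
 [  0.           0.           1.        ]] [[-4.36000e-01  8.52000e-01  2.90000e-01  5.05799e+02]
 [-9.00000e-01 -4.12000e-01 -1.41000e-01  2.87630e+01]
 [-0.00000e+00 -3.23000e-01  9.47000e-01  3.73242e+02]
 [ 0.00000e+00  0.00000e+00  0.00000e+00  1.00000e+00]] (np.float64(151.27849499371746), np.float64(202.44855619451138)) (np.float64(598.0828976108943), np.float64(-100.19242982613429))
```

Run:
```python
from h import *
d=np.load("w1.npy");c=arm.calibration("wrist");W=cloud(d,c)
near=(np.hypot(W[...,0]-457,W[...,1]-162)<50)&(d>0)
for lo,hi in((107,116),(91,99),(12,20)):
    m=near&(W[...,2]>lo)&(W[...,2]<hi);w=W[m]
    print(lo,len(w),w.min(0).round(1),w.max(0).round(1),np.median(w,0).round(1),cv2.minEnclosingCircle(w[:,:2].astype(np.float32)))
p=cv2.imread("pics/w1.png");cv2.imwrite("pics/w1c.png",cv2.resize(p[150:250,90:220],None,fx=6,fy=6,interpolation=2))
```

```text
107 327 [446.6 153.  107. ] [471.8 178.2 112.3] [459.7 165.6 110.4] ((460.80999755859375, 167.2191162109375), 14.784456253051758)
91 1046 [435.6 142.2  91. ] [482.7 189.4  99. ] [462.4 158.6  94.8] ((459.4525146484375, 165.9634552001953), 24.155330657958984)
12 2616 [407.  120.8  12.1] [506.9 207.5  19.9] [469.4 147.7  16.1] ((456.99688720703125, 161.99806213378906), 49.984764099121094)
```

View pics/w1c.png

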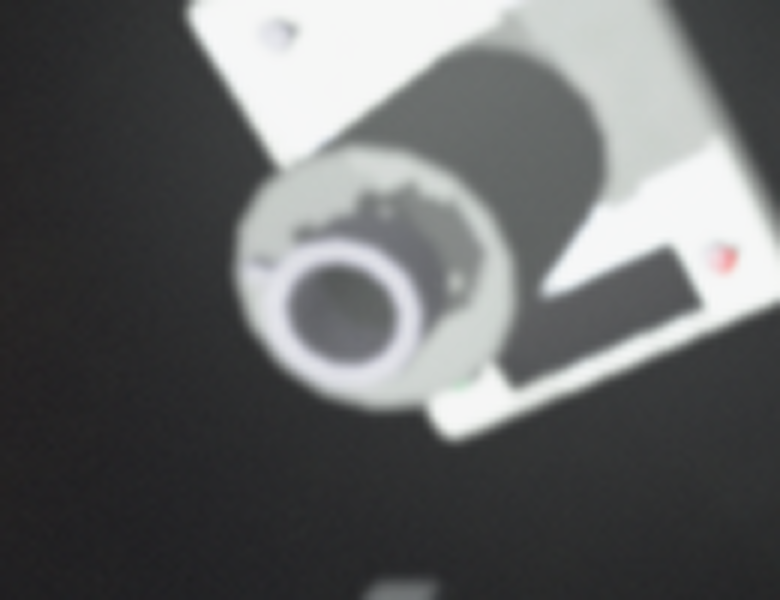

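The wrist view shows the neck ring clearly, at roughly (148,201) px, with the pin on its left. Neck estimate is (459,165.6) with hand-eye bias. Next I go above the probe and view it with the same yaw.

Request:
carry_out --pt "0.3 0.3 0 0 0 0 1" --pt "0.6 0.6 0 0 0 0 1" --pt "0.93 0.98 0 0 0 0 1" --pt "0.93 0.98 0 0 0 0 1" --pt "0.93 0.98 0 0 0 0 1" --pt "0.93 0.98 0 0 0 0 1" --pt "0.93 0.98 0 0 0 0 1"

```text
clock: 2.52
position: [512.6, -193.0, 404.6]
ee_rot: [0.975, -0.223, -0.0, -0.0]
contact_force: [0.1, -0.5, -0.2]
gripper_width: 85.7
grasp_force: 0.0
```

Run:
```python
from h import *
s=arm.read_state();print({k:np.round(s[k],3).tolist() for k in("clock","joints","position","ee_rot","contact_force")})
p,d=arm.get_image("wrist");c=arm.calibration("wrist");cv2.imwrite("pics/w2.png",p[:,:,::-1]);np.save("w2.npy",d)
W=cloud(d,c);near=(np.hypot(W[...,0]-513,W[...,1]+195)<40)&(d>0)
for lo,hi in((156,166),(148,154),(96,104)):
    m=near&(W[...,2]>lo)&(W[...,2]<hi);w=W[m]
    if len(w):print(lo,len(w),w.min(0).round(1),w.max(0).round(1),np.median(w,0).round(1),cv2.minEnclosingCircle(w[:,:2].astype(np.float32)))
```

```text
{'clock': 2.525, 'joints': [-0.064, 0.254, -0.183, -0.0, -1.134, 1.185], 'position': [512.597, -193.033, 404.624], 'ee_rot': [0.975, -0.223, -0.0, -0.0], 'contact_force': [0.058, -0.459, -0.202]}
156 1011 [ 501.5 -207.5  156. ] [ 531.1 -179.1  161.9] [ 517.  -193.5  159.3] ((516.2034301757812, -192.96055603027344), 14.90603256225586)
148 954 [ 494.3 -214.3  148. ] [ 537.2 -171.6  154. ] [ 521.8 -196.2  151.7] ((515.8250122070312, -192.68099975585938), 21.803050994873047)
96 2434 [ 481.4 -234.9   96.2] [ 551.5 -155.9  103.8] [ 528.6 -211.8  100. ] ((512.9976196289062, -195.0040740966797), 39.98859405517578)
```

View pics/w2.png

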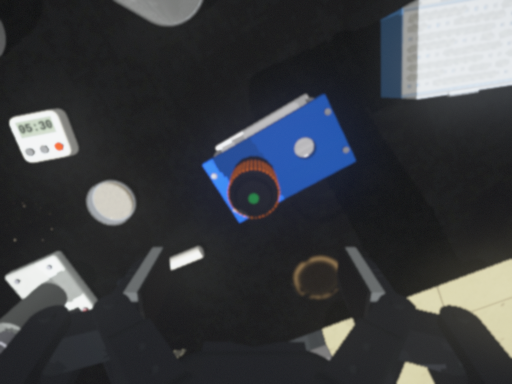

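The probe is centred under the gripper laterally, at about (254,198) px between fingertips at x≈150 and 360. It sits about 3 mm ahead in tool x. I'll descend and grip.

Request:
carry_out --pt "0.016 0 0.25 0 0 0 1" --pt "0.016 0 0.45 0 0 0 1" --pt "0.016 0 0.58 0 0 0 1" --pt "0.016 0 0.588 0 0 0 1" --pt "0.016 0 0.588 0 0 0 1" --pt "0.016 0 0.588 0 0 0 -1" --pt "0.016 0 0.588 0 0 0 -1" --pt "0.016 0 0.588 0 0 0 -1" --pt "0.016 0 0.588 0 0 0 -1" --pt "0.016 0 0.588 0 0 0 -1" --pt "0.016 0 0.588 0 0 0 -1"

```text
clock: 3.95
position: [515.7, -196.2, 288.3]
ee_rot: [0.975, -0.224, 0.001, 0.0]
contact_force: [-0.1, 1.4, 4.8]
gripper_width: 39.7
grasp_force: 61.1
```

Run:
```python
from h import *
s=arm.read_state();print({k:np.round(s[k],3).tolist() for k in("clock","position","ee_rot","contact_force","wrist_torque","gripper_width","grasp_force")})
```

```text
{'clock': 3.95, 'position': [515.667, -196.233, 288.274], 'ee_rot': [0.975, -0.224, 0.001, 0.0], 'contact_force': [-0.071, 1.367, 4.762], 'wrist_torque': [0.479, 0.214, -0.06], 'gripper_width': 39.671, 'grasp_force': 61.127}
```

Request:
carry_out --pt "0 0 -0.1 0 0 0 -1" --pt "0 0 -0.25 0 0 0 -1" --pt "0 0 -0.4 0 0 0 -1" --pt "0 0 -0.55 0 0 0 -1" --pt "0 0 -0.65 0 0 0 -1" --pt "0 0 -0.65 0 0 0 -1" --pt "0 0 -0.65 0 0 0 -1"

```text
clock: 4.82
position: [514.8, -196.1, 415.4]
ee_rot: [0.974, -0.225, -0.002, -0.0]
contact_force: [0.8, 0.2, -1.6]
gripper_width: 39.8
grasp_force: 61.1
```

Run:
```python
from h import *
s=arm.read_state();print({k:np.round(s[k],3).tolist() for k in("clock","position","ee_rot","contact_force","wrist_torque","gripper_width","grasp_force")})
t=s["position"];print(t)
out=[]
for n in("scene","top"):
    p,d=arm.get_image(n);c=arm.calibration(n);W=cloud(d,c)
    u,v=pix(c,(t[0],t[1],t[2]-230));u,v=int(u),int(v);print(n,u,v)
    q=p[max(v-40,0):v+40,max(u-40,0):u+40,::-1];out.append(cv2.resize(q,(400,400),interpolation=2))
    for h in(200,215,230,):
        z=t[2]-h;m=(np.abs(W[...,2]-z)<6)&(np.hypot(W[...,0]-t[0],W[...,1]-t[1])<25)&(d>0);w=W[m]
        if len(w):print(h,len(w),w.min(0).round(1),w.max(0).round(1),np.median(w,0).round(1))
cv2.imwrite("pics/held.png",np.hstack(out))
```

```text
{'clock': 4.825, 'position': [514.804, -196.14, 415.392], 'ee_rot': [0.974, -0.225, -0.002, -0.0], 'contact_force': [0.807, 0.171, -1.603], 'wrist_torque': [0.007, 0.015, -0.004], 'gripper_width': 39.75, 'grasp_force': 61.15}
[ 514.80427653 -196.13967042  415.39156324]
scene 264 198
200 2 [ 502.9 -200.4  211.1] [ 505.5 -198.8  212.6] [ 504.2 -199.6  211.9]
215 17 [ 502.1 -202.4  195.4] [ 513.7 -191.4  206.3] [ 506.8 -198.9  201.8]
230 17 [ 503.4 -202.2  179.5] [ 510.8 -191.9  190.5] [ 506.4 -198.7  185.9]
top 295 215
```

View pics/held.png

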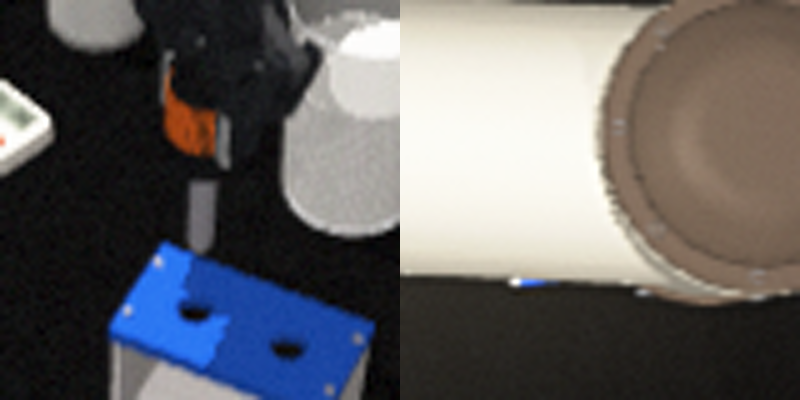

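Held upright and clear of the stand. I'll move to above the cell in two halves.

Request:
carry_out --pt "-0.13 -0.185 0 0 0 0 -1" --pt "-0.26 -0.37 0 0 0 0 -1" --pt "-0.39 -0.555 0 0 0 0 -1" --pt "-0.519 -0.744 0 0 0 0 -1" --pt "-0.519 -0.744 0 0 0 0 -1"

```text
clock: 5.55
position: [486.5, -14.8, 416.4]
ee_rot: [0.975, -0.222, -0.001, 0.0]
contact_force: [-0.7, 0.4, -2.3]
gripper_width: 39.4
grasp_force: 61.4
```

Request:
carry_out --pt "-0.13 -0.185 0 0 0 0 -1" --pt "-0.26 -0.37 0 0 0 0 -1" --pt "-0.39 -0.555 0 0 0 0 -1" --pt "-0.49 -0.7 0 0 0 0 -1" --pt "-0.519 -0.744 0 0 0 0 -1" --pt "-0.519 -0.744 0 0 0 0 -1" --pt "-0.519 -0.744 0 0 0 0 -1" --pt "-0.519 -0.744 0 0 0 0 -1"

```text
clock: 6.55
position: [458.9, 161.2, 417.1]
ee_rot: [0.974, -0.225, -0.0, 0.0]
contact_force: [0.5, -0.7, -2.4]
gripper_width: 39.4
grasp_force: 61.5
```

Run:
```python
from h import *
s=arm.read_state();print({k:np.round(s[k],3).tolist() for k in("clock","joints","position","ee_rot","contact_force","wrist_torque","gripper_width","grasp_force")})
t=s["position"]
p,d=arm.get_image("scene");c=arm.calibration("scene");W=cloud(d,c)
for z,tag in((t[2]-215,"shaft"),(t[2]-228,"shaft"),(t[2]-240,"shaft"),(110,"neck")):
    m=(np.abs(W[...,2]-z)<(4 if tag=="neck" else 6))&(np.hypot(W[...,0]-t[0]+3,W[...,1]-t[1])<25)&(d>0);w=W[m]
    if len(w):print(tag,len(w),w.min(0).round(1),w.max(0).round(1),np.median(w,0).round(1),w.mean(0).round(1))
u,v=map(int,pix(c,(t[0],t[1],150)));q=p[v-40:v+40,u-40:u+40,::-1]
cv2.imwrite("pics/cellheld.png",cv2.resize(q,(560,560),interpolation=2));print(u-40,v-40)
```

```text
{'clock': 6.55, 'joints': [0.673, 0.138, -0.3, 0.0, -1.133, 0.444], 'position': [458.946, 161.248, 417.054], 'ee_rot': [0.974, -0.225, -0.0, 0.0], 'contact_force': [0.51, -0.746, -2.411], 'wrist_torque': [-0.034, 0.006, -0.02], 'gripper_width': 39.354, 'grasp_force': 61.532}
shaft 18 [448.8 152.5 196.2] [461.1 169.2 207.7] [452.3 156.7 202.9] [452.7 157.6 202.4]
shaft 20 [449.  152.1 183.3] [460.5 165.5 194.9] [451.3 157.6 189.9] [452.4 157.9 188.9]
shaft 16 [447.5 152.  171.7] [461.  166.1 183. ] [451.6 156.8 174.9] [452.2 158.  176. ]
neck 33 [444.7 148.6 106.2] [471.8 175.4 113.4] [457.  161.1 109. ] [456.2 162.  109. ]
106 131
```

View pics/cellheld.png

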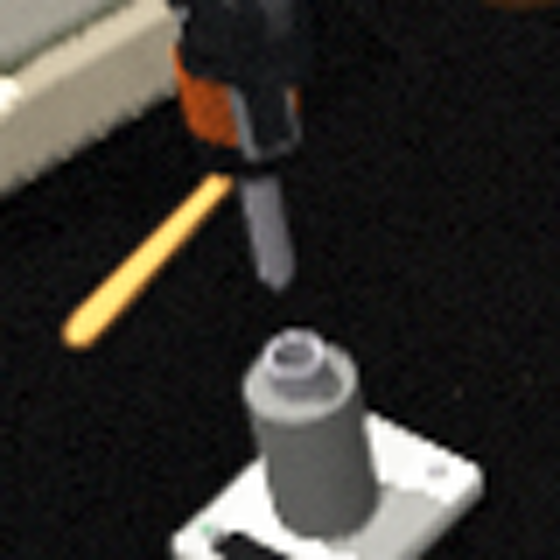

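Shaft and neck agree within about 1–2 mm (tip near (146,172) px, bore near (148,181) px in the scene view). I'll lower into the bore.

Request:
carry_out --pt "0 0 0.12 0 0 0 -1" --pt "0 0 0.2 0 0 0 -1" --pt "0 0 0.26 0 0 0 -1" --pt "0 0 0.3 0 0 0 -1" --pt "0 0 0.34 0 0 0 -1" --pt "0 0 0.34 0 0 0 -1"

```text
clock: 7.35
position: [459.1, 162.5, 348.9]
ee_rot: [0.974, -0.224, 0.0, -0.001]
contact_force: [1.7, 1.9, -3.5]
gripper_width: 39.7
grasp_force: 61.4
```

```bash
cat > st.py <<'E'
from h import *
s=arm.read_state();print({k:np.round(s[k],3).tolist() for k in("clock","joints","position","ee_rot","contact_force","wrist_torque","gripper_width","grasp_force")})
E
python3 st.py
```

```text
{'clock': 7.35, 'joints': [0.675, 0.202, -0.405, -0.0, -0.962, 0.444], 'position': [459.119, 162.521, 348.915], 'ee_rot': [0.974, -0.224, 0.0, -0.001], 'contact_force': [1.741, 1.909, -3.533], 'wrist_torque': [0.572, -0.651, -0.013], 'gripper_width': 39.671, 'grasp_force': 61.428}
```

Request:
carry_out --pt "0.0015 -0.005 0.0 0 0 0 -1" --pt "0.0015 -0.005 0.08 0 0 0 -1" --pt "0.0015 -0.005 0.16 0 0 0 -1" --pt "0.0015 -0.005 0.23 0 0 0 -1" --pt "0.0015 -0.005 0.245 0 0 0 -1" --pt "0.0015 -0.005 0.245 0 0 0 -1"

```text
clock: 8.1
position: [459.5, 163.0, 300.1]
ee_rot: [0.974, -0.224, -0.0, 0.0]
contact_force: [0.8, 0.2, -1.9]
gripper_width: 39.8
grasp_force: 61.5
```

```bash
python3 st.py
```

```text
{'clock': 8.1, 'joints': [0.675, 0.263, -0.468, 0.0, -0.84, 0.443], 'position': [459.52, 163.012, 300.129], 'ee_rot': [0.974, -0.224, -0.0, 0.0], 'contact_force': [0.762, 0.242, -1.896], 'wrist_torque': [0.19, -0.325, -0.018], 'gripper_width': 39.792, 'grasp_force': 61.534}
```

Request:
carry_out --pt "0 0 0.015 0 0 0 -1" --pt "0 0 0.025 0 0 0 -1" --pt "0 0 0.03 0 0 0 -1" --pt "0 0 0.03 0 0 0 -1" --pt "0 0 0.03 0 0 0 -1"

```text
clock: 8.72
position: [459.5, 163.0, 294.7]
ee_rot: [0.975, -0.224, 0.0, -0.0]
contact_force: [-0.7, -0.7, 5.3]
gripper_width: 39.8
grasp_force: 62.3
```

```bash
python3 st.py
```

```text
{'clock': 8.725, 'joints': [0.675, 0.27, -0.476, 0.0, -0.825, 0.443], 'position': [459.516, 162.992, 294.701], 'ee_rot': [0.975, -0.224, 0.0, -0.0], 'contact_force': [-0.75, -0.748, 5.271], 'wrist_torque': [-0.006, 0.431, 0.033], 'gripper_width': 39.848, 'grasp_force': 62.261}
```

The skirt is resting on the pin (origin about 12 mm above the shoulder). I'll turn in 12° steps under light push.

Request:
carry_out --pt "0 0 0.01 0 0 0.022 -1" --pt "0 0 0.01 0 0 0.044 -1" --pt "0 0 0.01 0 0 0.067 -1" --pt "0 0 0.01 0 0 0.067 -1" --pt "0 0 0.01 0 0 0.067 -1"

```text
clock: 9.35
position: [459.7, 163.6, 294.0]
ee_rot: [0.946, -0.325, 0.001, -0.001]
contact_force: [-4.3, 1.8, 11.4]
gripper_width: 39.6
grasp_force: 63.0
```

Request:
carry_out --pt "0 0 0 0 0 0.022 -1" --pt "0 0 0 0 0 0.044 -1" --pt "0 0 0 0 0 0.067 -1" --pt "0 0 0 0 0 0.067 -1" --pt "0 0 0 0 0 0.067 -1"

```text
clock: 9.98
position: [459.8, 163.8, 294.0]
ee_rot: [0.906, -0.423, 0.001, -0.002]
contact_force: [-5.0, 1.6, 11.2]
gripper_width: 39.9
grasp_force: 63.0
```

Request:
carry_out --pt "0 0 0 0 0 0.022 -1" --pt "0 0 0 0 0 0.044 -1" --pt "0 0 0 0 0 0.067 -1" --pt "0 0 0 0 0 0.067 -1" --pt "0 0 0 0 0 0.067 -1"

```text
clock: 10.6
position: [460.0, 163.6, 293.9]
ee_rot: [0.857, -0.515, 0.001, -0.002]
contact_force: [-3.3, 1.6, 10.7]
gripper_width: 39.4
grasp_force: 62.9
```

Request:
carry_out --pt "0 0 0 0 0 0.022 -1" --pt "0 0 0 0 0 0.044 -1" --pt "0 0 0 0 0 0.067 -1" --pt "0 0 0 0 0 0.067 -1" --pt "0 0 0 0 0 0.067 -1"

```text
clock: 11.22
position: [459.4, 162.9, 291.6]
ee_rot: [0.798, -0.603, -0.0, 0.0]
contact_force: [-0.0, 0.7, -1.8]
gripper_width: 39.9
grasp_force: 61.6
```

A keyway dropped over the pin: z fell and the force vanished. Now I'll push home.

Request:
carry_out --pt "0 0 0.01 0 0 0 -1" --pt "0 0 0.02 0 0 0 -1" --pt "0 0 0.03 0 0 0 -1" --pt "0 0 0.035 0 0 0 -1" --pt "0 0 0.035 0 0 0 -1"

```text
clock: 11.85
position: [459.5, 162.9, 285.9]
ee_rot: [0.798, -0.603, 0.0, 0.0]
contact_force: [-2.0, -0.4, 6.4]
gripper_width: 39.5
grasp_force: 62.5
```

```bash
python3 st.py
```

```text
{'clock': 11.85, 'joints': [0.675, 0.282, -0.486, 0.0, -0.803, -0.399], 'position': [459.456, 162.945, 285.887], 'ee_rot': [0.798, -0.603, 0.0, 0.0], 'contact_force': [-1.963, -0.425, 6.352], 'wrist_torque': [-0.19, 0.902, -0.011], 'gripper_width': 39.545, 'grasp_force': 62.482}
```

Request:
carry_out --pt "0 0 0.008 0 0 0 -1" --pt "0 0 0.014 0 0 0 -1" --pt "0 0 0.02 0 0 0 -1" --pt "0 0 0.02 0 0 0 -1" --pt "0 0 0.02 0 0 0 -1"

```text
clock: 12.48
position: [459.4, 163.0, 283.2]
ee_rot: [0.798, -0.603, 0.0, -0.0]
contact_force: [-4.5, -0.4, 14.3]
gripper_width: 39.6
grasp_force: 63.4
```

```bash
python3 st.py
```

```text
{'clock': 12.475, 'joints': [0.675, 0.285, -0.49, 0.001, -0.795, -0.399], 'position': [459.413, 162.976, 283.247], 'ee_rot': [0.798, -0.603, 0.0, -0.0], 'contact_force': [-4.523, -0.43, 14.339], 'wrist_torque': [-0.275, 1.84, -0.05], 'gripper_width': 39.576, 'grasp_force': 63.411}
```

Request:
carry_out --pt "0 0 0.006 0 0 0 -1" --pt "0 0 0.008 0 0 0 -1" --pt "0 0 0.008 0 0 0 -1" --pt "0 0 0.008 0 0 0 -1" --pt "0 0 0.008 0 0 0 -1"

```text
clock: 13.1
position: [459.3, 163.0, 283.2]
ee_rot: [0.798, -0.602, 0.001, -0.0]
contact_force: [-10.0, -0.5, 25.3]
gripper_width: 39.5
grasp_force: 64.4
```

Run:
```python
import st
from h import *
t=st.s["position"];p,d=arm.get_image("scene");c=arm.calibration("scene")
u,v=map(int,pix(c,(t[0],t[1],105)));q=p[v-35:v+35,u-35:u+35,::-1]
cv2.imwrite("pics/home.png",cv2.resize(q,(560,560),interpolation=2))
```

```text
{'clock': 13.1, 'joints': [0.675, 0.285, -0.49, 0.002, -0.795, -0.399], 'position': [459.342, 162.988, 283.18], 'ee_rot': [0.798, -0.602, 0.001, -0.0], 'contact_force': [-10.041, -0.521, 25.262], 'wrist_torque': [-0.417, 3.12, -0.048], 'gripper_width': 39.47, 'grasp_force': 64.441}
```

View pics/home.png

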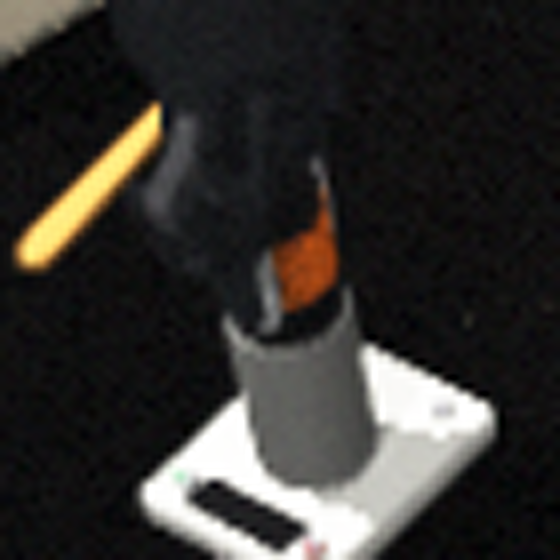

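The skirt sits on the grey shoulder (crop about (290,335)) with the neck hidden. z is hard-stopped at 283.2 while the push rises to 25 N, so the probe is fully home and I'll hand in.

```bash
python3 -c "
from bench import arm
print(arm.job_done())"
```

```text
the job is handed in; nothing more can be done
None
```

The probe is keyed over the pin and pushed home on the cell's shoulder, with the collar still gripped, and the job was handed in at about 13 s; no verdict came back.

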